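# Extend the label reader to its next hole and turn the bottle to face it

## Task

Set up the label reader for the sample bottle: press the orange snap button flush with the tube, slide the tube with the reader head one hole towards the bottle, and let the button snap up in that next hole. Then turn the bottle on its round pad so that its orange tape strip faces the reader's window, and leave it standing upright on the pad. Leave the two vials and the tape roll beside the stand where they are.

Things in the scene. Friction and masses are not known exactly. Their poses are not given: they have to be found in the camera images.
- reader_stand: Label-reader stand fixed to the bench: grey base plate 345 x 90 x 8 mm with a post (58 mm high) that carries a level square tube, and a round black pad. Origin on the bench under the tube's line. x: along the tube from the post towards the pad; z up. Plate spans x -215 to 130, y +-45 mm; button at x -85, pad centre at x 86, y 0. No part of the stand is higher than 71 mm.
- reader_sleeve (a joint): Slide of the square aluminium outer tube (34 mm wide, flat top 56 mm above the bench) with the reader head on its end, along the stand's +x. 0 = button in the first hole (start), 0.035 m = second hole (wanted), 0.070 = third. 14 mm holes leave 1 mm play each way. About 1.5 N friction; stays where left; locked while the button stands up in a hole.
- snap_button (a joint): Orange button's travel: 0 up (8 mm proud of the tube's top), 0.008 m flush, 0.010 caught under the wall between holes. Takes 3 N at first, 5 N at flush. It sits on the fixed inner tube, so stays put as the outer tube slides. When flush, pushing the tube with 6 to 10 N frees it; after 8 mm the button is caught and need not be held; it springs up in the next hole and locks.
- button_top (a point): Top of the orange domed button, 12 mm in diameter; 64 mm above the bench when up.
- rib_face (a point): Centre of the pushing face of the black upright rib on the outer tube, 10 mm from the button's centre at the start, on the reader head's side; it looks back to the button. Rib: 32 mm wide across the tube, 7 mm thick, top 71 mm above the bench. It moves with the tube: a finger that presses the button close to the rib can push it along. 13 mm gap between rib and head.
- window (a point): Centre of the red window on the front of the white reader head (head 40 x 50 x 56 mm, top 68 mm above the bench); it moves with the outer tube and looks along the stand's +x, towards the bottle.
- pad_centre (a point): Centre of the top face of the round black rubber pad (80 mm in diameter, top 11 mm above the bench) on which the bottle stands. Axes as the stand's.
- bottle_mid (a point): Middle (on the axis, half-way up) of the loose sample bottle: white plastic, white cap that does not turn on it, 60 mm diameter, 124 mm high, about 0.24 kg. The cap, 43 mm diameter, takes the top 20 mm. z: up its axis; x: from the axis to the tape strip. The strip starts 0.6 to 1.4 rad away from the direction to the window.
- bottle_mark (a point): Point on the bottle's side, half-way up, on the orange tape strip (14 mm wide; it also runs up the cap's side and radially over the cap's top), 30 mm from the bottle's axis.
- vial_black: Bystander: small glass vial with a black cap, 27 mm in diameter, 56 mm high, standing loose on the bench; origin at the centre of its underside.
- vial_red: Bystander: small glass vial with a red cap, 27 mm in diameter, 56 mm high, standing loose on the bench; origin at the centre of its underside.
- tape_roll: Bystander: beige tape roll, 53 mm in diameter, 18 mm high, lying loose on the bench; origin at the centre of its underside.

How it is judged:
On the way, in this order (a step that is already met when the one before it is completed fails the run):
1. the snap button is pressed flush in the first hole (value of joint snap_button above 0.0065 m and value of joint reader_sleeve below 0.006 m).
2. the tube is at its second hole and the button has snapped up in it (value of joint reader_sleeve between 0.032 and 0.038 m and value of joint snap_button below 0.002 m), for 0.2 s.
3. the bottle's orange strip faces the reader's window (angle between the x axis of bottle_mid and the x axis of reader_stand, either way round below 0.26 rad and x of bottle_mark in the frame of pad_centre below -0.01 m), for 0.2 s.
At the end, for the whole second after the job is handed in: The tube is at its second hole (35 mm, within 3 mm) with the button fully up in it (within 2 mm); the bottle stands upright (within 0.08 rad) on the pad, within 15 mm of its centre, and its tape strip points along the line of the tube towards the reader's window within 0.26 rad (15 degrees) (all of step 2 and all of step 3 and horizontal distance between bottle_mid and pad_centre below 0.015 m and angle between bottle_mid's own z axis and vertical below 0.08 rad and z of bottle_mid in the frame of pad_centre between 0.058 and 0.066 m and velocity of joint reader_sleeve between -0.01 and 0.01 m/s); the robot touches nothing.
It fails at once if the bottle is tipped (angle between bottle_mid's own z axis and vertical above 0.4 rad).
It fails at once if a bystander is pushed away or knocked over (distance of any of vial_black, vial_red, tape_roll from where it was at the start of the episode above 0.02 m or angle between any of vial_black, vial_red's own z axis and vertical above 0.4 rad).
It also fails if it takes over 51 s, if anything falls off the work surface, if the arm or the gripper's body presses on something with over 40 N, if the wrist force passes 120 N, or if a joint passes its speed limit or range.

## Robot

A 7-joint arm with a two-finger parallel gripper is mounted at the origin on a cart in front of the work surface, level with it; the furniture and walls round the work are solid. World frame = base frame: x ahead of the robot, y to its left, z up, the work surface at z = 0. Lengths are in m, angles in rad, forces in N, time in s.
With the tool pointing down it reaches from about 0.4 to 0.85 m from the base axis. Payload 10.4 kg.
Tool frame: the origin (TCP) lies on the centre line of the jaws, within the pads' length; the fingertips stand 14 mm ahead of it and the grasp point (between the pads) lies 5 mm behind it (manip.tip_reach is the distance from the TCP to the fingertips, in m); z points along the fingers, y is the line along which they close (so a half turn about z gives the same grasp; the last joint's range is limited). The gripper opens to 85 mm and grips with 20 to 120 N. Pads are 22 mm wide; open, the fingers measure 114 mm over their backs; the gripper's body (76 mm by 85 mm) begins 54 mm behind the grasp point. The pads swing forward as they close: fully open they stand 13 mm farther back than shut.
Start: joints at [1.103, 0.332, -0.065, 1.46, 0.022, 1.35, -0.088], TCP at [0.269, -0.564, 0.245] pointing down, gripper open.
Joint ranges: [-2.6, 2.6], [-0.5, 2.12], [-1.47, 1.34], [0.16, 2.42], [-1.27, 4.41], [0.06, 2.06], [-2.6, 2.6]. Speed limits (rad/s): [2.22, 2.22, 2.79, 2.79, 3.14, 3.14, 3.14].

## Interface

Orientations are given as a unit quaternion [x, y, z, w].
In Python, from workcell import manip gives the robot as it stands.
- The arm moves only by the shell command python3 -m pendant 'ROWS' [FORCE]. ROWS is JSON, a list of rows, each a list of 7 numbers: the shift along the tool's x, y, z in units of 50 mm (1.0 is 50 mm), then the turn, a rotation vector about the tool's x, y, z in units of 8 degrees (1.0 is 8 degrees), then the opening, from -1 (shut) to 1 (fully open), so that 0 is half open. In form: [[dx, dy, dz, ax, ay, az, jaw], ...]. A call has exactly 10 rows; each row is the pose to reach, as a shift and turn from the pose commanded when the call began, along the tool's axes at that moment; what a row does not reach only later rows make up. A row lasts 1/8 s, in which the tool goes at most 62.5 mm and 10.7 degrees, less where a joint would pass 70% of its speed; a pose out of reach is approached as far as the arm can. A call with a gripper value outside its range is refused whole. The fingers move at their own pace and stop on an object; FORCE is the grip in N (left out, the last holds). Time passes only in rows, so rows that repeat a pose let the fingers close, or fill a call up. It gives the time, the measured TCP pose, the force, the opening and the grip force at its end, in the units of the state.
- manip.get_obs(): the state, without advancing time (a new reading comes with each control period).
- manip.camera(name): name is "scene" or "top"; returns (picture, depth): 384x512x3 uint8, red, green, blue; 384x512 float32, m along the optical axis (not along the pixel's ray), 0 where there is no reading.
- manip.get_calibration(name): a dict with "fx", "fy", "cx", "cy" (pixels), "xyz" and "orientation" of the camera in the world. Camera axes: x right, y up, looking along -z (the intrinsics and any distortion apply to the point x, -y, -z); pixel columns grow to the right and rows downward; lengths in m; the calibration is good to about 2 mm. A picture is of the moment at which its call begins. get_calibration takes no time and is no camera call.
- manip.hand_in(): hands the job in; it is judged then, once.
Trained networks look in the newest picture that a camera, given by its name, has taken for a name from the list of things; names that differ only in an ending like _2 or _b are one class to them, and where a whole thing is asked for, a point or a joint stands for the part that bears it (a point fixed in the world has none). Each returns a list of dicts, best first, with "p" (0 to 1); they miss things now and then, are a little off and sometimes report something else, mostly with a low value. They report only what shows in the picture. A call takes as long as a camera call.
- manip.find_in(thing, camera): "box" ([left, top, right, bottom] in pixels, round what is visible of it).
- manip.trace(thing, camera): "pixels" (384x512 bool, what is visible of it) and "box" ([left, top, right, bottom] in pixels, round what is visible of it).
- manip.tip_of(thing, camera): "pixel" ([column, row] in pixels: a listed point, or the origin of a listed thing).
The state is a dict: "clock": time; "joint_pos": joint angles; "joint_velocities": joint speeds; "tau": joint torques, N m; "position": TCP position; "ee_rot": TCP orientation; "ft_force": force on the tool from outside, world axes, zero at the start; "torque": the same for the moment, N m; "grip_width": opening from 0.0 (shut) to 1.0 (fully open); "grasp_force": force on a finger pad.
Only numpy, scipy, OpenCV 4.12 (cv2) and the standard library are available. Lean on these libraries where they do the work, as an engineer would, in place of code of your own. Each camera call takes 0.05 s, during which the arm holds its last target. There are 200 camera calls.

## Working session

There is one attempt and no reset: what is moved stays moved. The work goes in short steps, Python scripts to look and compute and a shell command to move; the robot and the scene stay as the last step left them, time stands still between calls to the robot, and variables do not carry over. Pictures are saved under pics/ and viewed, at most 10 in all, crops included, and the job is handed in when it is done.

```bash
mkdir -p pics
cat > h.py <<'E'
import numpy as np, cv2
from scipy.spatial.transform import Rotation as R
from workcell import manip
def ray(cam,px):
    c=manip.get_calibration(cam); M=R.from_quat(c["orientation"]).as_matrix()
    d=np.array([(px[0]-c["cx"])/c["fx"],-(px[1]-c["cy"])/c["fy"],-1.0])
    return np.array(c["xyz"]),M@d
def at_z(cam,px,z):
    o,d=ray(cam,px); return o+d*(z-o[2])/d[2]
def at_d(cam,px,depth):
    o,d=ray(cam,px); return o+d*depth[int(round(px[1])),int(round(px[0]))]
E
python3 - <<'E'
from h import *
for n in("scene","top"):
    im,d=manip.camera(n); cv2.imwrite(f"pics/{n}0.png",cv2.cvtColor(im,cv2.COLOR_RGB2BGR))
    print(n,manip.get_calibration(n))
    for t in("button_top","rib_face","window","pad_centre","bottle_mid","bottle_mark","reader_stand","vial_black","vial_red","tape_roll"):
        r=manip.tip_of(t,n)
        for q in r[:1]:
            print(t,round(q["p"],2),np.round(q["pixel"]),np.round(at_d(n,q["pixel"],d),3))
o=manip.get_obs();print(o)
E
```

```text
scene {'fx': 414.11940350306946, 'fy': 414.11940350306946, 'cx': 257.2708365096328, 'cy': 191.2651087781214, 'xyz': array([ 0.21653468, -0.37444055,  0.72308053]), 'orientation': array([ 0.32537731, -0.12494729, -0.35678859,  0.8667293 ])}
button_top 0.5 [285. 216.] [ 0.6   -0.046  0.063]
rib_face 0.62 [284. 221.] [ 0.592 -0.052  0.062]
window 0.83 [262. 204.] [0.586 0.005 0.07 ]
pad_centre 0.92 [237. 186.] [0.601 0.096 0.042]
bottle_mid 0.6 [242. 167.] [0.611 0.089 0.099]
bottle_mark 0.81 [250. 169.] [0.629 0.082 0.084]
reader_stand 0.9 [261. 214.] [ 0.572 -0.008  0.062]
vial_black 0.54 [300. 211.] [ 0.671 -0.029  0.002]
tape_roll 0.78 [234. 251.] [ 0.491 -0.011  0.017]
top {'fx': 465.91888081042447, 'fy': 465.91888081042447, 'cx': 259.1995104431824, 'cy': 199.87222208827555, 'xyz': array([0.42470992, 0.00293719, 0.93883788]), 'orientation': array([-0.07004666,  0.05912664,  0.71475684, -0.69333987])}
button_top 0.42 [297. 198.] [ 0.588 -0.058  0.061]
rib_face 0.63 [288. 200.] [ 0.583 -0.041  0.068]
window 0.87 [256. 195.] [0.608 0.022 0.007]
pad_centre 0.97 [209. 189.] [0.602 0.105
[... 313 characters left out ...]
'joint_pos': array([ 1.10337959,  0.33220257, -0.06467929,  1.46011623,  0.02160045,
        1.34989624, -0.08848966]), 'joint_velocities': array([-0.00017628,  0.0001129 , -0.00063925,  0.00124963,  0.00033598,
       -0.00181195, -0.00109568]), 'tau': array([-1.35820523e-03, -6.25231719e+01,  4.83678456e-02, -3.91829503e+01,
        1.64263701e-02,  1.56850096e-03, -2.23299446e-05]), 'position': array([ 0.26894357, -0.56419163,  0.24532811]), 'ee_rot': array([9.75369654e-01, 2.20576602e-01, 1.32522408e-05, 3.37031807e-05]), 'ft_force': array([-0.06669702, -0.53915345, -0.43343057]), 'torque': array([0.01945486, 0.05084965, 0.02062788]), 'grasp_force': 0.0, 'grip_width': 1.0016077360073061}
```

Run:
```python
import cv2
a=cv2.imread("pics/top0.png")[120:290,170:360]; cv2.imwrite("pics/t0c.png",cv2.resize(a,None,fx=4,fy=3.5,interpolation=cv2.INTER_CUBIC)[:600])
```

```text
(no output)
```

View pics/t0c.png

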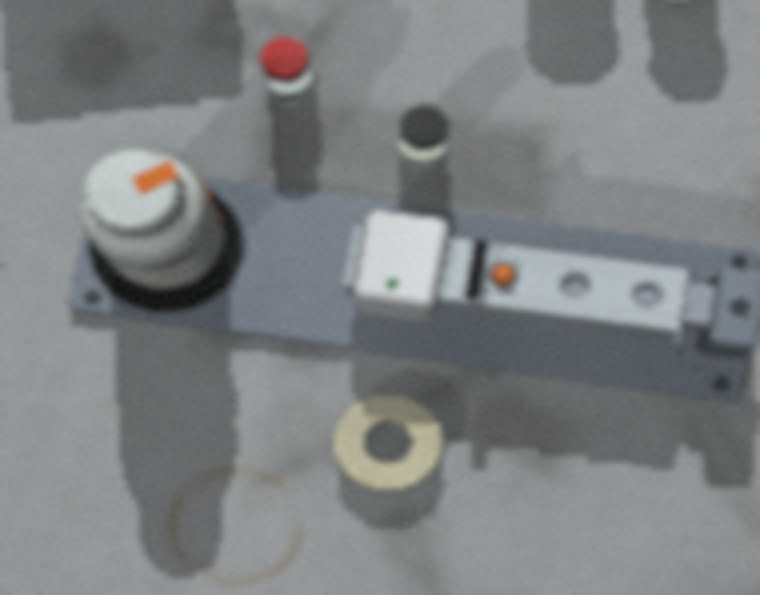

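View pics/scene0.png

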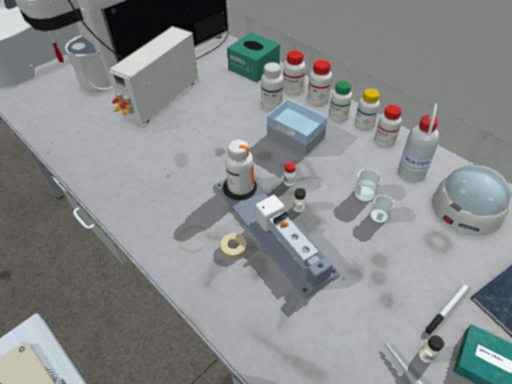

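Run:
```python
from h import *
im,d=manip.camera("top")
hsv=cv2.cvtColor(im,cv2.COLOR_RGB2HSV)
m=cv2.inRange(hsv,(3,130,120),(20,255,255))
n,l,s,c=cv2.connectedComponentsWithStats(m)
for i in range(1,n):
    if s[i,4]>5: print(s[i],c[i],np.round(at_z("top",c[i],.063),4),np.round(at_z("top",c[i],.135),4))
h1=at_z("top",(313.75,201.1),.056);h2=at_z("top",(332,204),.056);print(h1,h2,h2-h1)
# tube top pts by depth: heights map
ys,xs=np.mgrid[120:290,170:365]
P=np.array([at_d("top",(x,y),d) for x,y in zip(xs.ravel(),ys.ravel())])
t=P[(abs(P[:,2]-.056)<.004)&(P[:,1]<-.06)&(P[:,0]>.5)&(P[:,0]<.68)]
print(len(t)); print("tube",t.mean(0)); 
r=cv2.minAreaRect((t[:,:2]*1000).astype(np.float32));print("rect",r)
b=P[(P[:,2]>.128)&(P[:,2]<.145)&(P[:,1]>.05)];print("cap",len(b),b.mean(0),cv2.minEnclosingCircle((b[:,:2]*1000).astype(np.float32)))
p=P[(P[:,2]>.004)&(P[:,2]<.012)&(P[:,0]>.5)&(P[:,0]<.68)&(P[:,1]>-.2)]
print("plate",cv2.minAreaRect((p[:,:2]*1000).astype(np.float32)))
hd=P[(abs(P[:,2]-.068)<.004)&(abs(P[:,1])<.03)];print("head",len(hd),hd.mean(0),cv2.minAreaRect((hd[:,:2]*1000).astype(np.float32)))
for t in ("vial_red","vial_black","tape_roll","bottle_mid"):
    q=manip.trace(t,"top")
    if q:
        mm=q[0]["pixels"];yy,xx=np.nonzero(mm)
        pp=np.array([at_d("top",(x,y),d) for x,y in zip(xx,yy)]);zt=np.percentile(pp[:,2],95)
        k=pp[pp[:,2]>zt-.008];print(t,round(q[0]["p"],2),zt,k.mean(0))
```

```text
[204 167  10   7  39] [208.53846154 170.20512821] [0.6486 0.1107 0.063 ] [0.6302 0.1018 0.135 ]
[294 196   4   5  16] [295.5 198. ] [ 0.5884 -0.0553  0.063 ] [ 0.5749 -0.0505  0.135 ]
[ 17 217   8   9  45] [ 20.33333333 220.46666667] [0.5616 0.4725 0.063 ] [0.5503 0.4339 0.135 ]
[  4 221   6   9  40] [  6.475 224.75 ] [0.5541 0.4987 0.063 ] [0.5435 0.4579 0.135 ]
[ 0.58247716 -0.09048793  0.056     ] [ 0.57570811 -0.12513135  0.056     ] [-0.00676905 -0.03464342  0.        ]Traceback (most recent call last):
  File "<stdin>", line 11, in <module>
  File "h.py", line 11, in at_d
    o,d=ray(cam,px); return o+d*depth[int(round(px[1])),int(round(px[0]))]
        ~~~^^^^^^^^
  File "h.py", line 5, in ray
    c=manip.get_calibration(cam); M=R.from_quat(c["orientation"]).as_matrix()
ValueError: time passes only in moves, steps and waits
```

```bash
sed -i 's/^def ray/import functools\n@functools.cache\ndef cal(n): return manip.get_calibration(n)\ndef ray/; s/c=manip.get_calibration(cam);/c=cal(cam);/' h.py
cat > seg.py <<'E'
from h import *
def cloud(cam="top",r=(120,290,170,365)):
    im,d=manip.camera(cam); ys,xs=np.mgrid[r[0]:r[1],r[2]:r[3]]
    return im,d,np.array([at_d(cam,(x,y),d) for x,y in zip(xs.ravel(),ys.ravel())])
def rect(p): return cv2.minAreaRect((p[:,:2]*1000).astype(np.float32))
E
python3 - <<'E'
from seg import *
im,d,P=cloud()
t=P[(abs(P[:,2]-.056)<.004)&(P[:,1]<-.06)&(P[:,0]>.5)&(P[:,0]<.68)]
print("tube",len(t),t.mean(0),rect(t),np.linalg.svd(t[:,:2]-t[:,:2].mean(0),full_matrices=0)[2][0])
b=P[(P[:,2]>.128)&(P[:,2]<.145)&(P[:,1]>.05)];print("cap",len(b),b.mean(0),cv2.minEnclosingCircle((b[:,:2]*1000).astype(np.float32)))
p=P[(P[:,2]>.004)&(P[:,2]<.012)&(P[:,0]>.5)&(P[:,0]<.68)&(P[:,1]>-.2)]
print("plate",rect(p))
hd=P[(abs(P[:,2]-.068)<.004)&(abs(P[:,1])<.03)];print("head",len(hd),hd.mean(0),rect(hd))
for t in ("vial_red","vial_black","tape_roll","bottle_mid"):
    q=manip.trace(t,"top")
    if q:
        mm=q[0]["pixels"];yy,xx=np.nonzero(mm)
        pp=np.array([at_d("top",(x,y),d) for x,y in zip(xx,yy)]);zt=np.percentile(pp[:,2],95)
        k=pp[pp[:,2]>zt-.008];print(t,round(q[0]["p"],2),zt,k.mean(0))
E
```

```text
tube 1004 [ 0.57715958 -0.119421    0.05595133] ((575.0082397460938, -119.02345275878906), (122.59749603271484, 44.79032897949219), 82.27327728271484) [-0.20334813 -0.9791065 ]
cap 448 [0.62391138 0.11170001 0.13445451] ((625.2388305664062, 112.20404815673828), 22.40236473083496)
plate ((589.6022338867188, 1.49029541015625), (392.76214599609375, 175.37753295898438), 89.9789810180664)
head 494 [ 0.59833089 -0.00706032  0.06762069] ((598.3366088867188, -6.595296859741211), (39.48832702636719, 49.482364654541016), 79.44284057617188)
vial_red 0.47 0.057538776945085385 [0.71499501 0.04643405 0.0631893 ]
vial_black 0.45 0.05798377925897514 [ 0.671665   -0.02027973  0.07059403]
tape_roll 0.76 0.02048762601787386 [0.5023156  0.00270814 0.02023389]
bottle_mid 0.84 0.13651535281817195 [0.62312136 0.11121188 0.13813915]
```

```bash
cat > go.py <<'E'
from h import *
import sys
def delta(xyz,heading,tool_down=True):
    o=manip.get_obs(); r0=R.from_quat(o["ee_rot"]); a=np.radians(heading)
    r1=R.from_matrix(np.c_[[np.cos(a),np.sin(a),0],[np.sin(a),-np.cos(a),0],[0,0,-1]])
    x0=r0.as_matrix()[:,0]
    print("pos",np.round(o["position"],4),"head",np.degrees(np.arctan2(x0[1],x0[0])).round(1),"F",np.round(o["ft_force"],1),"t",o["clock"],"grip",o["grip_width"],o["grasp_force"])
    print("shift",np.round(r0.inv().apply(np.array(xyz)-o["position"])/.05,2),"turn",np.round((r0.inv()*r1).as_rotvec(degrees=True)/8,2))
if __name__=="__main__": v=[float(a) for a in sys.argv[1:]]; delta(v[:3],v[3])
E
python3 go.py .5876 -.0592 .16 78.8; python3 -c "
from workcell import manip;print(manip.tip_reach)"
```

```text
pos [ 0.2689 -0.5642  0.2453] head 25.5 F [-0.2  0.6  0.3] t 1.4 grip 0.9988201240338433 0.0
shift [10.1  -6.38  1.71] turn [ 0.    0.   -6.66]
0.014
```

```bash
python3 -m pendant '[[1,-0.64,0,0,0,-0.7,-1],[2,-1.28,0,0,0,-1.4,-1],[3,-1.9,0,0,0,-2.1,-1],[4,-2.55,0,0,0,-2.8,-1],[5,-3.2,0,0,0,-3.5,-1],[6.1,-3.85,0.2,0,0,-4.2,-1],[7.1,-4.5,0.5,0,0,-4.9,-1],[8.1,-5.1,0.9,0,0,-5.6,-1],[9.1,-5.75,1.3,0,0,-6.3,-1],[10.1,-6.38,1.7,0,0,-6.66,-1]]' 40; python3 go.py .5876 -.0592 .09 78.8
```

```text
clock: 2.65
position: [0.5882, -0.058, 0.1602]
ee_rot: [0.772, 0.635, 0.0, 0.0]
ft_force: [0.3, -0.5, 0.1]
grip_width: -0.003
grasp_force: 0.0
pos [ 0.5882 -0.058   0.1602] head 78.9 F [ 0.3 -0.5  0.1] t 2.65 grip -0.0031103333399614534 0.0
shift [-0.03 -0.01  1.4 ] turn [0.01 0.   0.01]
```

```bash
python3 -m pendant '[[-0.02,0,0.3,0,0,0,-1],[-0.02,0,0.6,0,0,0,-1],[-0.02,0,0.8,0,0,0,-1],[-0.02,0,1.0,0,0,0,-1],[-0.02,0,1.15,0,0,0,-1],[-0.02,0,1.25,0,0,0,-1],[-0.02,0,1.35,0,0,0,-1],[-0.02,0,1.4,0,0,0,-1],[-0.02,0,1.4,0,0,0,-1],[-0.02,0,1.4,0,0,0,-1]]'
python3 - <<'E'
from h import *
im,d=manip.camera("scene"); a=cv2.cvtColor(im,cv2.COLOR_RGB2BGR)[150:300,200:350]
b,_=manip.camera("top"); b=cv2.cvtColor(b,cv2.COLOR_RGB2BGR)[130:280,200:350]
cv2.imwrite("pics/c1.png",cv2.resize(np.hstack([a,b]),None,fx=2.66,fy=4,interpolation=cv2.INTER_CUBIC))
E
```

```text
clock: 3.9
position: [0.5872, -0.0604, 0.0907]
ee_rot: [0.773, 0.635, 0.0, 0.0]
ft_force: [-0.3, -1.3, -0.7]
grip_width: 0.001
grasp_force: 0.0
```

View pics/c1.png

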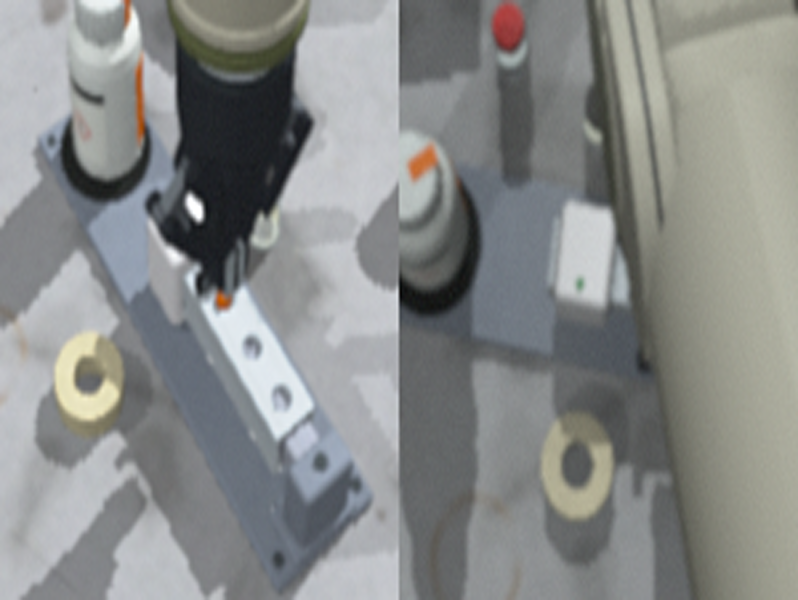

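```bash
python3 -m pendant '[[0.02,0,0.1,0,0,0,-1],[0.02,0,0.2,0,0,0,-1],[0.02,0,0.25,0,0,0,-1],[0.02,0,0.3,0,0,0,-1],[0.02,0,0.33,0,0,0,-1],[0.02,0,0.35,0,0,0,-1],[0.02,0,0.35,0,0,0,-1],[0.02,0,0.35,0,0,0,-1],[0.02,0,0.35,0,0,0,-1],[0.02,0,0.35,0,0,0,-1]]'
```

```text
clock: 5.25
position: [0.5874, -0.0594, 0.0731]
ee_rot: [0.773, 0.635, 0.0, 0.0]
ft_force: [-2.9, 0.8, 3.6]
grip_width: 0.001
grasp_force: 2.0
```

```bash
python3 -m pendant '[[0,0,0.03,0,0,0,-1],[0,0,0.05,0,0,0,-1],[0,0,0.06,0,0,0,-1],[0,0,0.06,0,0,0,-1],[0,0,0.06,0,0,0,-1],[0,0,0.06,0,0,0,-1],[0,0,0.06,0,0,0,-1],[0,0,0.06,0,0,0,-1],[0,0,0.06,0,0,0,-1],[0,0,0.06,0,0,0,-1]]'
```

```text
clock: 6.5
position: [0.5875, -0.0594, 0.0702]
ee_rot: [0.773, 0.635, 0.0, 0.0]
ft_force: [-2.1, -0.2, 4.6]
grip_width: 0.001
grasp_force: 2.7
```

```bash
python3 -m pendant '[[0,0,0.015,0,0,0,-1],[0.04,0,0.015,0,0,0,-1],[0.08,0,0.015,0,0,0,-1],[0.12,0,0.015,0,0,0,-1],[0.16,0,0.015,0,0,0,-1],[0.2,0,0.015,0,0,0,-1],[0.24,0,0.015,0,0,0,-1],[0.28,0,0.015,0,0,0,-1],[0.3,0,0.015,0,0,0,-1],[0.3,0,0.015,0,0,0,-1]]'
```

```text
clock: 7.75
position: [0.5911, -0.0452, 0.0701]
ee_rot: [0.773, 0.634, 0.001, 0.001]
ft_force: [-1.8, -0.9, 8.4]
grip_width: 0.0
grasp_force: 4.7
```

```bash
python3 -m pendant '[[0.05,0,-0.02,0,0,0,-1],[0.1,0,-0.03,0,0,0,-1],[0.15,0,-0.03,0,0,0,-1],[0.2,0,-0.03,0,0,0,-1],[0.25,0,-0.03,0,0,0,-1],[0.3,0,-0.03,0,0,0,-1],[0.35,0,-0.03,0,0,0,-1],[0.39,0,-0.03,0,0,0,-1],[0.43,0,-0.03,0,0,0,-1],[0.45,0,-0.03,0,0,0,-1]]'
```

```text
clock: 9.0
position: [0.5945, -0.0224, 0.0709]
ee_rot: [0.773, 0.635, -0.0, 0.0]
ft_force: [-2.5, -1.5, 0.0]
grip_width: 0.001
grasp_force: 0.8
```

```bash
python3 -m pendant '[[0.01,0,0,0,0,0,-1],[0.02,0,0,0,0,0,-1],[0.03,0,0,0,0,0,-1],[0.04,0,0,0,0,0,-1],[0.05,0,0,0,0,0,-1],[0.06,0,0,0,0,0,-1],[0.07,0,0,0,0,0,-1],[0.07,0,0,0,0,0,-1],[0.07,0,0,0,0,0,-1],[0.07,0,0,0,0,0,-1]]'
```

```text
clock: 10.25
position: [0.595, -0.0204, 0.0707]
ee_rot: [0.773, 0.634, -0.001, 0.0]
ft_force: [-2.9, -5.9, 3.6]
grip_width: -0.004
grasp_force: 3.1
```

```bash
python3 -m pendant '[[-0.1,0,0,0,0,0,-1],[-0.1,0,-0.3,0,0,0,-1],[-0.4,0,-1.2,0,0,0,-0.5],[-1,0,-2.2,0,0,0,0],[-2,0,-3,0,0,0,0.5],[-3.0,0,-3.4,0,0,0,1],[-4,0,-3.4,0,0,0,1],[-4.5,0,-3.4,0,0,0,1],[-4.5,0,-3.4,0,0,0,1],[-4.5,0,-3.4,0,0,0,1]]'
python3 - <<'E'
from seg import *
im,d,P=cloud()
a=cv2.cvtColor(im,cv2.COLOR_RGB2BGR)[120:270,180:330];s,_=manip.camera("scene");s=cv2.cvtColor(s,cv2.COLOR_RGB2BGR)[120:270,200:350]
cv2.imwrite("pics/c2.png",cv2.resize(np.hstack([a,s]),None,fx=2.66,fy=4,interpolation=cv2.INTER_CUBIC))
hsv=cv2.cvtColor(im,cv2.COLOR_RGB2HSV);m=cv2.inRange(hsv,(3,100,120),(20,255,255))
n,l,st,c=cv2.connectedComponentsWithStats(m)
for i in range(1,n):
    if st[i,4]>5 and 150<c[i][0]<360: print(st[i],c[i],at_z("top",c[i],.063).round(4))
hd=P[(abs(P[:,2]-.068)<.004)&(abs(P[:,1]-.02)<.05)&(P[:,0]<.64)&(P[:,0]>.56)];print("head",len(hd),hd.mean(0),rect(hd))
b=P[(P[:,2]>.128)&(P[:,2]<.145)&(P[:,1]>.05)];ce=cv2.minEnclosingCircle((b[:,:2]*1000).astype(np.float32));print("cap",b.mean(0),ce)
cc=np.array(ce[0])/1000
ys,xs=np.nonzero(m); q=np.array([at_z("top",(x,y),.135) for x,y in zip(xs,ys)]);q=q[np.linalg.norm(q[:,:2]-cc,axis=1)<.023][:,:2]
v=q.mean(0)-cc;dd=np.linalg.svd(q-q.mean(0),full_matrices=0)[2][0];dd*=np.sign(dd@v)
print("strip",len(q),q.mean(0),"rad",np.degrees(np.arctan2(v[1],v[0])),"pca",np.degrees(np.arctan2(dd[1],dd[0])))
E
```

```text
clock: 11.5
position: [0.5521, -0.2381, 0.2414]
ee_rot: [0.772, 0.635, 0.001, 0.0]
ft_force: [0.2, -0.0, -0.1]
grip_width: 0.999
grasp_force: 0.0
[204 167  10   8  49] [208.46938776 170.28571429] [0.6484 0.1108 0.063 ]
[293 196   5   5  21] [295. 198.] [ 0.5884 -0.0543  0.063 ]
head 548 [0.60447435 0.02502002 0.06764043] ((604.0983276367188, 18.24197769165039), (60.152584075927734, 49.65522384643555), 80.5598373413086)
cap [0.62404704 0.11184576 0.13453278] ((624.9694213867188, 111.99349975585938), 22.312124252319336)
strip 49 [0.63001867 0.10193481] rad -63.344313187952736 pca -63.450116412769155
```

View pics/c2.png

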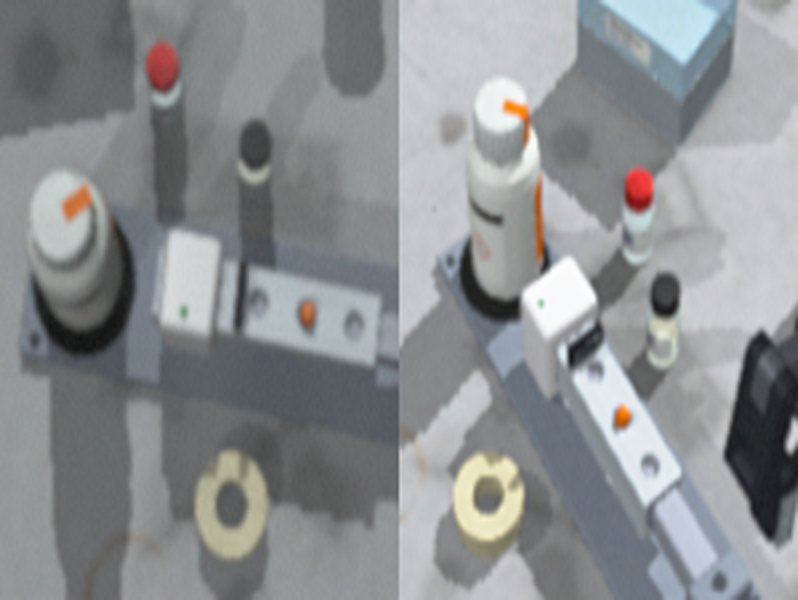

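```bash
python3 go.py .6245 .112 .128 78.8
```

```text
pos [ 0.5521 -0.238   0.2412] head 78.9 F [ 0.1  0.8 -0.2] t 11.6 grip 0.9988005297523809 0.0
shift [7.15 0.07 2.27] turn [ 0.   -0.    0.01]
```

```bash
python3 -m pendant '[[0.8,0.01,0,0,0,0,1],[1.6,0.02,0,0,0,0,1],[2.6,0.03,0,0,0,0,1],[3.6,0.04,0,0,0,0,1],[4.6,0.05,0,0,0,0,1],[5.6,0.06,0,0,0,0,1],[6.5,0.07,0,0,0,0,1],[7.15,0.07,0,0,0,0,1],[7.15,0.07,0.2,0,0,0,1],[7.15,0.07,0.5,0,0,0,1]]' 25; python3 go.py .6245 .112 .128 78.8
```

```text
clock: 12.85
position: [0.6245, 0.1101, 0.2152]
ee_rot: [0.773, 0.635, 0.0, 0.0]
ft_force: [1.0, -0.7, 0.4]
grip_width: 0.996
grasp_force: 0.0
pos [0.6245 0.1101 0.2152] head 78.8 F [ 1.  -0.7  0.4] t 12.85 grip 0.9964722207462029 0.0
shift [ 0.04 -0.01  1.74] turn [ 0.  0. -0.]
```

```bash
python3 -m pendant '[[0.01,0,0.4,0,0,0,1],[0.01,0,0.8,0,0,0,1],[0.01,0,1.2,0,0,0,1],[0.01,0,1.5,0,0,0,1],[0.01,0,1.7,0,0,0,1],[0.01,0,1.76,0,0,0,0.6],[0.01,0,1.76,0,0,0,0.3],[0.01,0,1.76,0,0,0,0.2],[0.01,0,1.76,0,0,0,0.1],[0.01,0,1.76,0,0,0,0.05]]' 25; python3 go.py .6245 .112 .128 41
```

```text
clock: 14.1
position: [0.6247, 0.1106, 0.128]
ee_rot: [0.773, 0.634, 0.0, 0.0]
ft_force: [0.6, -0.4, 0.1]
grip_width: 0.527
grasp_force: 0.0
pos [0.6247 0.1106 0.128 ] head 78.8 F [ 0.6 -0.4  0.1] t 14.1 grip 0.5268926637614039 0.0
shift [ 0.03 -0.01  0.  ] turn [ 0.   -0.    4.72]
```

```bash
python3 -m pendant '[[0,0,0,0,0,0,-0.1],[0,0,0,0,0,0,-0.2],[0,0,0,0,0,0,-0.2],[0,0,0,0,0,0,-0.2],[0,0,0,0,0,0.3,-0.2],[0,0,0,0,0,0.7,-0.2],[0,0,0,0,0,1.2,-0.2],[0,0,0,0,0,1.7,-0.2],[0,0,0,0,0,2.2,-0.2],[0,0,0,0,0,2.5,-0.2]]' 25; python3 go.py .6245 .112 .128 41
```

```text
clock: 15.35
position: [0.6236, 0.1111, 0.128]
ee_rot: [0.872, 0.49, -0.001, -0.0]
ft_force: [-4.0, -1.1, 9.4]
grip_width: 0.491
grasp_force: 26.2
pos [0.6236 0.1111 0.128 ] head 58.7 F [-4.  -1.1  9.4] t 15.35 grip 0.4909262348843836 26.171974539756775
shift [ 0.02  0.01 -0.  ] turn [-0.01  0.01  2.21]
```

```bash
python3 -m pendant '[[0,0,0,0,0,0.4,-0.2],[0,0,0,0,0,0.8,-0.2],[0,0,0,0,0,1.2,-0.2],[0,0,0,0,0,1.6,-0.2],[0,0,0,0,0,1.9,-0.2],[0,0,0,0,0,2.15,-0.2],[0,0,0,0,0,2.2,-0.2],[0,0,0,0,0,2.2,-0.2],[0,0,0,0,0,2.2,0.1],[0,0,0,0,0,2.2,0.3]]' 25; python3 -m pendant '[[0,0,0,0,0,0,0.6],[0,0,0,0,0,0,1],[0,0,0,0,0,0,1],[0,0,-0.3,0,0,0,1],[0,0,-0.8,0,0,0,1],[0,0,-1.6,0,0,0,1],[-0.6,-0.6,-2.4,0,0,0,1],[-1.4,1.2,-2.6,0,0,0,1],[-2.2,1.9,-2.6,0,0,0,1],[-3,2.6,-2.6,0,0,0,1]]'; python3 go.py .6245 .112 .128 41
cat > chk.py <<'E'
from seg import *
im,d,P=cloud()
hsv=cv2.cvtColor(im,cv2.COLOR_RGB2HSV);m=cv2.inRange(hsv,(3,100,120),(20,255,255))
b=P[(P[:,2]>.128)&(P[:,2]<.145)&(P[:,1]>.05)&(P[:,1]<.15)];ce=cv2.minEnclosingCircle((b[:,:2]*1000).astype(np.float32));print("cap",b.mean(0),ce)
cc=np.array(ce[0])/1000
ys,xs=np.nonzero(m); q=np.array([at_z("top",(x,y),.135) for x,y in zip(xs,ys)]);q=q[np.linalg.norm(q[:,:2]-cc,axis=1)<.023][:,:2]
v=q.mean(0)-cc;dd=np.linalg.svd(q-q.mean(0),full_matrices=0)[2][0];dd*=np.sign(dd@v)
print("strip",len(q),"rad",np.degrees(np.arctan2(v[1],v[0])),"pca",np.degrees(np.arctan2(dd[1],dd[0])))
a=cv2.cvtColor(im,cv2.COLOR_RGB2BGR)[120:270,180:330];s,_=manip.camera("scene");s=cv2.cvtColor(s,cv2.COLOR_RGB2BGR)[120:270,200:350]
cv2.imwrite("pics/c3.png",cv2.resize(np.hstack([a,s]),None,fx=2.66,fy=4,interpolation=cv2.INTER_CUBIC))
E
python3 chk.py
```

```text
clock: 16.6
position: [0.6244, 0.1103, 0.1272]
ee_rot: [0.936, 0.351, -0.0, 0.0]
ft_force: [0.2, -0.4, 0.5]
grip_width: 0.65
grasp_force: 0.0
clock: 17.85
position: [0.5987, -0.0725, 0.2591]
ee_rot: [0.936, 0.352, 0.001, 0.0]
ft_force: [1.2, -0.1, 0.1]
grip_width: 1.001
grasp_force: 0.0
pos [ 0.5987 -0.0725  0.2591] head 41.2 F [ 1.2 -0.1  0.1] t 17.85 grip 1.001476186557474 0.0
shift [ 2.81 -2.44  2.62] turn [ 0.01 -0.01  0.02]
cap [0.62087389 0.11181778 0.13462041] ((621.5390014648438, 112.08716583251953), 22.040395736694336)
strip 56 rad -103.97723870304686 pca -103.68693414026646
```

View pics/c3.png

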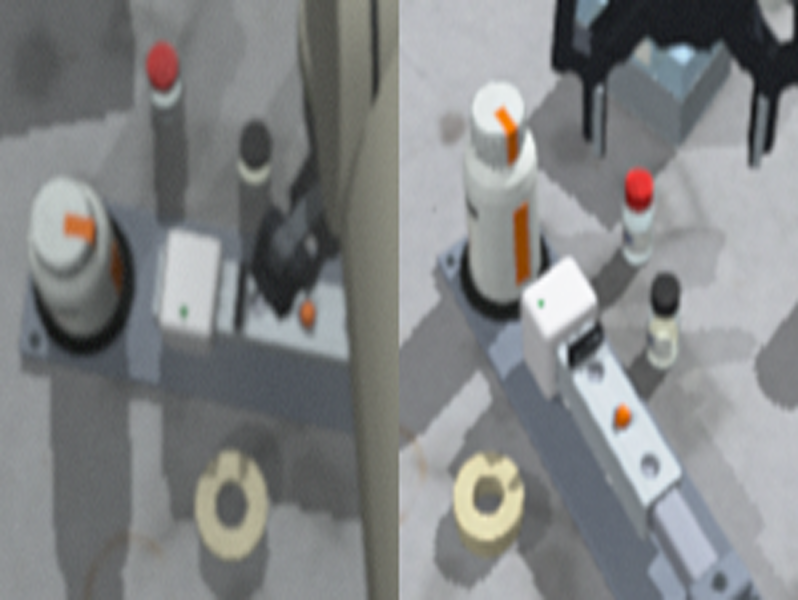

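The strip heads −104° against a wanted −101°, the bottle stands upright at the pad's centre, and the button is up in the middle hole. The bystanders are untouched and the gripper is clear.

```bash
python3 -c "
from workcell import manip;print(manip.hand_in())"
```

```text
the job is handed in; nothing more can be done
None
```

The job is handed in (no verdict came back): the last pictures show the button up in the second hole, the bottle upright near the pad's centre with its strip about 3° off the window line, and the vials and tape roll where they were.

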